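# Load the bolt tester and hold the hidden bolt head

### The arm

A 6-joint arm with a two-finger parallel gripper is mounted at the origin on a cart in front of the work surface, level with it; the furniture and walls round the work are solid. World frame = base frame: x ahead of the robot, y to its left, z up, the work surface at z = 0. Lengths are in m, angles in rad, forces in N, time in s.
With the tool pointing down it reaches from about 0.35 to 0.925 m from the base axis. Payload 6.4 kg.
Tool frame: the origin (TCP) lies at the very end of the fingers, on their centre line; the grasp point (between the pads) lies 19 mm behind it; z points along the fingers, y is the line along which they close (so a half turn about z gives the same grasp; the last joint's range is limited). The gripper opens to 94 mm and grips with 3 to 60 N. Pads are 16 mm wide; open, the fingers measure 119 mm over their backs; the gripper's body (75 mm by 177 mm) begins 78 mm behind the grasp point.
Start: joints at [-1.409, 0.245, 1.558, -0, 1.339, -0.174], TCP at [0.214, -0.614, 0.205] pointing down, gripper open.
Joint ranges: [-3.13, 3.13], [-1.02, 2.26], [0.13, 2.54], [-0.95, 4.09], [0.21, 2.88], [-2.74, 2.74]. Speed limits (rad/s): [2.57, 2.57, 3.14, 3.14, 3.14, 3.14].

### API

Orientations are given as a unit quaternion [w, x, y, z].
In Python, from bench import robot gives the robot as it stands.
- The arm moves only by the shell command python3 -m crank 'ROWS'. ROWS is JSON, a list of rows, each a list of 5 numbers: the opening, from -1 (shut) to 1 (fully open), then the shift along the tool's x, y, z in mm, then the turn about the tool's z in rad. In form: [[claw, tx, ty, tz, twist], ...]. A call has exactly 5 rows; each row shifts and turns the commanded pose from where the row before left it, along the tool's axes as they then stand; what a row does not reach is not made up. A row lasts 1/8 s, in which the tool goes at most 62.5 mm and 10.7 degrees, less where a joint would pass 70% of its speed; a pose out of reach is approached as far as the arm can. A call is refused whole if a number of a shift passes 62.5 or a number of a turn 0.188, either way. A call with a gripper value outside its range is refused whole. The fingers move at their own pace and stop on an object; the grip force is fixed at half the most. Time passes only in rows, so rows that do not move let the fingers close, or fill a call up. It gives the time, the measured TCP pose, the force, the opening and the grip force at its end, in the units of the state.
- robot.state(): the state, without advancing time (a new reading comes with each control period).
- robot.grab_frame(name): name is "scene" or "top" or "wrist"; returns (picture, depth): 384x512x3 uint8, red, green, blue; 384x512 float32, m along the optical axis (not along the pixel's ray), 0 where there is no reading.
- robot.get_calibration(name): a dict with "camera_matrix" (3x3 intrinsics, pixels), "pose" (4x4, takes a point from camera to world coordinates). Camera axes: x right, y up, looking along -z (the intrinsics and any distortion apply to the point x, -y, -z); pixel columns grow to the right and rows downward; lengths in m; the calibration is good to about 2 mm. A picture is of the moment at which its call begins: read the wrist's pose just before it. get_calibration takes no time and is no camera call; for the wrist camera it gives the pose at the moment of the call.
- robot.hand_in(): hands the job in; it is judged then, once.
The state is a dict: "time_s": time; "joint_pos": joint angles; "joint_velocities": joint speeds; "joint_torque": joint torques, N m; "ee_pos": TCP position; "tool_rot": TCP orientation; "force": force on the tool from outside, world axes, zero at the start; "moment": the same for the moment, N m; "opening": finger opening in m; "gripper_force": force on a finger pad.
Only numpy, scipy, OpenCV 4.12 (cv2) and the standard library are available. Lean on these libraries where they do the work, as an engineer would, in place of code of your own. Each camera call takes 0.05 s, during which the arm holds its last target. There are 200 camera calls.

### The job

On the blue bolt-test fixture, turn the black torque knob clockwise until it clicks past its detent and stays there, which loads the bolt and twists its head out of square. Then reach down into the narrow gap behind the front bracket, grip the hidden hex bolt head between the fingers, turn it back until its yellow mark stands straight up in line with the white mark on the bracket, and hold it there: finish while still gripping the head, because it springs away when let go. Leave the other things on the bench where they are.

Things in the scene. Friction and masses are not known exactly. Their poses are not given: they have to be found in the camera images.
- test_fixture: fixed blue and green bolt-test fixture on a dark steel base plate, 225 x 120 x 10 mm. Origin on the bench straight below the bolt head's centre; x = along the bolt, away from the knob (roughly away from the robot); z = up. Green gear housing at x = -167 to -77 mm, y = +-39 mm, top at z = 88 mm, with the knob on it.
- gap_mouth (a point): middle of the top opening of the gap, 94 mm above the bench, over the head's centre; axes as the fixture's. Two upright blue walls, 8 mm thick, 110 mm wide along y, tops at z = 94 mm: front bracket at x = -33 to -25 mm, rear wall at x = +25 to +33 mm. The gap is 50 mm wide, open at top and both ends, floor at z = 14 mm. White mark across the bracket's top edge at y = 0.
- bolt_head: steel hex bolt head in the gap, 28 mm across flats, 32 mm across corners, 18 mm thick along x. Origin at its centre, 72 mm above the bench on the bolt axis, 16 mm clear of both walls. x = bolt axis = fixture x; it only turns about x. When square its z axis points up, the corner with the yellow mark is on top and two flats stand upright, facing +y and -y.
- yellow_mark (a point): top corner of the head with the yellow mark, 16 mm off the bolt axis; turns with the head. A torsion spring (0.6 N m/rad) drives the head: about square at the start; with the knob past the click it rests at +0.3 rad about fixture x (mark leaning to -y), and 0.18 N m turns it back square. Squeezing alone does not square it: rubber pads jam on its corners; it must be turned by tilting the grip.
- torque_knob (a joint): knob angle, clockwise from above is positive, 0 (white dial mark) to 1.2 rad (red dial mark), a stop at each end. A sprung click mechanism keeps it at 0 at the start and resists with up to about 0.2 N m; past the hump at about 0.6 rad it snaps on to the stop at 1.2 rad and stays there by itself.
- knob_grip (a point): grip point on the knob's vertical axis, 115 mm above the bench, at fixture x = -122 mm, y = 0. Black grip bar 44 mm long, 14 mm wide, 30 mm tall, from z = 98 to 128 mm, over a flat dial. The point turns with the knob; its x axis lies along the bar, which is the fixture's x axis at knob angle 0.
- oil_bottle: bystander: yellow oil bottle with red nozzle, 53 mm diameter, 142 mm tall, standing to the right; leave it
- spanner: bystander: small dark open-ended spanner, 133 mm long, 4 mm thick, lying to the right; leave it
- flap_disc: bystander: flap disc, 104 mm diameter, 14 mm thick, lying to the left; leave it

How it is judged:
By the outcome, as a careful person would: the job done as asked, in the order asked, and still so for the second after the job is handed in, while the arm keeps its last pose, push and grip.
It also fails if it takes over 42 s, if anything falls off the work surface, if the arm or the gripper's body presses on something with over 40 N, if the wrist force passes 120 N, or if a joint passes its speed limit or range.

## Working session

There is one attempt and no reset: what is moved stays moved. The work goes in short steps, Python scripts to look and compute and a shell command to move; the robot and the scene stay as the last step left them, time stands still between calls to the robot, and variables do not carry over. Pictures are saved under pics/ and viewed, at most 10 in all, crops included, and the job is handed in when it is done.

```bash
mkdir -p pics
python3 - <<'E'
from bench import robot
import cv2,numpy as np
s=robot.state();print(s)
a=[]
for n in("scene","top"):
    p,d=robot.grab_frame(n);np.save(n+"_d.npy",d);c=robot.get_calibration(n);print(n,c)
    cv2.imwrite(f"pics/{n}0.png",p[:,:,::-1]);
E
```

```text
{'time_s': 0.0, 'joint_pos': array([-1.40909463e+00,  2.45772182e-01,  1.55898554e+00, -6.15056070e-06,
        1.33864606e+00, -1.74090815e-01]), 'joint_velocities': array([ 3.65314242e-04,  3.87508293e-03, -5.65008679e-04,  9.54994990e-05,
       -1.14254687e-03,  3.74902459e-04]), 'joint_torque': array([-2.48461356e-04, -4.15830374e+01, -3.14606595e+01,  6.84975763e-02,
        3.30790901e-02, -1.34105635e-04]), 'ee_pos': array([ 0.21410188, -0.6131168 ,  0.20438744]), 'tool_rot': array([-9.05568591e-04,  9.85937979e-01,  1.67109192e-01,  2.61747061e-06]), 'force': array([-0.48319342,  0.17254423, -0.318833  ]), 'moment': array([ 0.01275759, -0.03115641,  0.03894487]), 'gripper_force': 0.0, 'opening': 0.0938792249146063}
scene {'camera_matrix': array([[456.60132392,   0.        , 248.83679842],
       [  0.        , 456.60132392, 190.60036201],
       [  0.        ,   0.        ,   1.        ]]), 'pose': array([[-0.73615645,  0.42484629, -0.52685797, -0.16758839],
       [-0.67659172, -0.44211562,  0.58886112,  0.81602708],
       [ 0.01724332,  0.78996165,  0.61291375,  0.92598113],
       [ 0.        ,  0.        ,  0.        ,  1.        ]])}
top {'camera_matrix': array([[412.46815457,   0.        , 247.76191469],
       [  0.        , 412.46815457, 196.34645753],
       [  0.        ,   0.        ,   1.        ]]), 'pose': array([[-0.02607059,  0.99259888, -0.11860774,  0.41904782],
       [-0.99964489, -0.0252315 ,  0.00857087,  0.0204049 ],
       [ 0.00551479,  0.11878907,  0.9929042 ,  1.41856849],
       [ 0.        ,  0.        ,  0.        ,  1.        ]])}
```

View pics/top0.png

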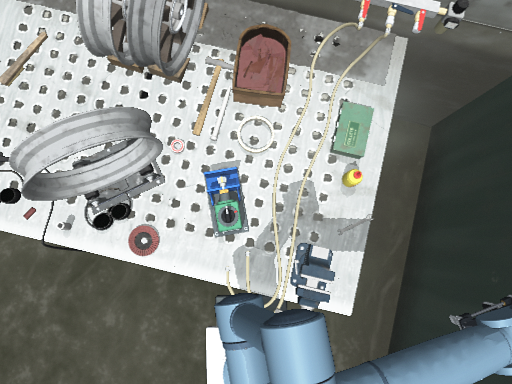

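View pics/scene0.png

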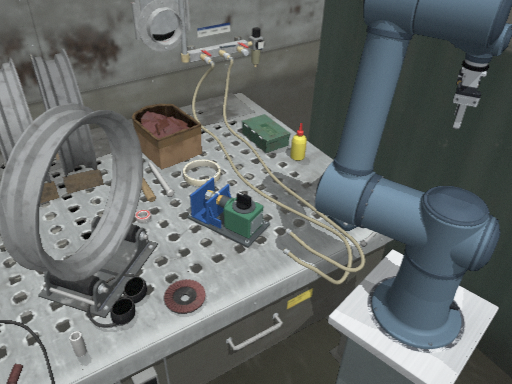

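The top view shows the fixture with its bracket at about (223,180) and its knob at (227,215). The bottle (352,176) and spanner (355,226) are to the right, and the disc (144,240) is to the left. Next I'll measure the fixture from the depth.

```bash
cat > h.py <<'E'
import numpy as np,cv2
from scipy.spatial.transform import Rotation as R
def cloud(d,c):
    K=c["camera_matrix"];v,u=np.mgrid[:d.shape[0],:d.shape[1]]
    P=np.stack([(u-K[0,2])/K[0,0]*d,-(v-K[1,2])/K[1,1]*d,-d],-1)
    return P@c["pose"][:3,:3].T+c["pose"][:3,3]
def masks(p,d,P):
    h=cv2.cvtColor(p,cv2.COLOR_RGB2HSV);H,S=h[...,0],h[...,1]
    roi=(d>0)
    return roi&(H>100)&(H<130)&(S>140), roi&(H>65)&(H<95)&(S>90)
def proj(X,c):
    q=(np.asarray(X)-c["pose"][:3,3])@c["pose"][:3,:3];K=c["camera_matrix"]
    return np.stack([K[0,0]*q[...,0]/-q[...,2]+K[0,2],K[1,1]*q[...,1]/q[...,2]+K[1,2]],-1)
E
python3 - <<'E'
from h import *
from bench import robot
for n in("top","scene"):
    p,d=robot.grab_frame(n);c=robot.get_calibration(n);P=cloud(d,c);b,g=masks(p,d,P)
    roi=(P[...,0]>.3)&(P[...,0]<.62)&(abs(P[...,1])<.25)
    for nm,m,z0,z1 in(("green top",g,.08,.1),("blue top",b,.088,.105)):
        q=P[m&roi&(P[...,2]>z0)&(P[...,2]<z1)]
        if len(q)<5: print(n,nm,len(q));continue
        r=cv2.minAreaRect((q[:,:2]*1000).astype(np.float32));print(n,nm,len(q),q.mean(0).round(4),r)
    k=P[roi&(p.max(-1)<60)&(P[...,2]>.115)&(P[...,2]<.14)]
    if len(k): print("knob",len(k),k.mean(0),cv2.minAreaRect((k[:,:2]*1000).astype(np.float32)))
    if n=="top": cv2.imwrite("pics/topc.png",cv2.resize(p[150:250,170:290,::-1],None,fx=6,fy=6,interpolation=2))
E
```

```text
top green top 315 [0.5196 0.0761 0.0875] ((519.75390625, 75.95639038085938), (96.05640411376953, 76.24540710449219), 8.08556842803955)
top blue top 79 [0.6079 0.088  0.094 ] ((607.6702880859375, 88.38398742675781), (8.27221965789795, 106.14257049560547), 8.932284355163574)
knob 43 [0.47052187 0.00942141 0.12730225] ((436.2879638671875, -36.266815185546875), (307.6341552734375, 47.82505798339844), 57.12339401245117)
scene green top 278 [0.5048 0.0916 0.087 ] ((516.650146484375, 79.50399780273438), (96.22750854492188, 77.34429168701172), 8.898183822631836)
scene blue top 75 [0.6035 0.0992 0.0929] ((605.265625, 93.5445327758789), (10.549026489257812, 108.07068634033203), 5.776812553405762)
knob 80 [0.50938406 0.07941401 0.12442417] ((512.6689453125, 77.62223815917969), (43.059391021728516, 14.158284187316895), 13.543632507324219)
```

View pics/topc.png

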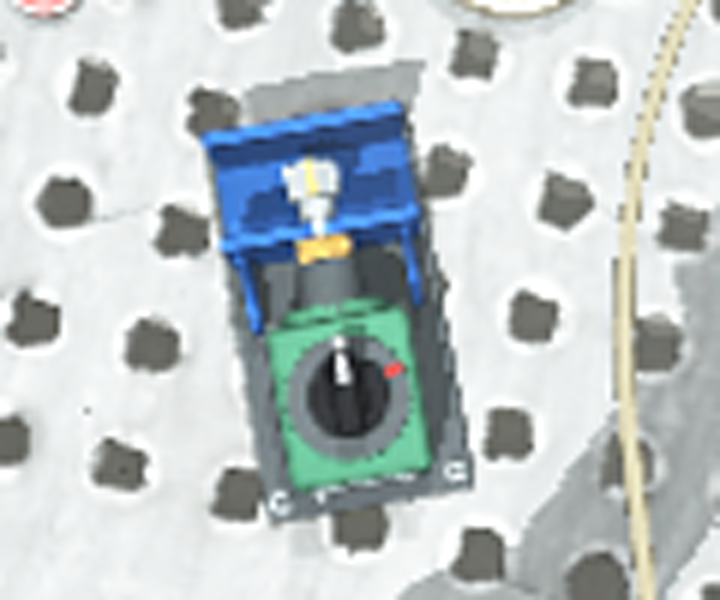

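The housing and the bracket give a yaw of about 8.5°, with the knob near (0.518, 0.076) and the bolt near (0.637, 0.093). I'm moving above the knob now.

```bash
python3 -m crank '[[1,34,-37,-9,0],[1,34,-37,-9,0],[1,34,-37,-9,0],[1,34,-37,-9,0],[1,34,-37,-9,0]]'; python3 -m crank '[[1,34,-37,0,0],[1,34,-37,0,0],[1,34,-37,0,0],[1,34,-37,0,0],[1,34,-37,0,0]]';python3 -m crank '[[1,34,-37,0,0],[1,34,-37,0,0],[1,34,-37,0,0],[1,34,-37,0,0],[1,34,-37,0,0.187]]'
python3 - <<'E'
from bench import robot
from h import *
s=robot.state();print(s['joint_pos'],s['ee_pos'],s['tool_rot'])
c=robot.get_calibration("wrist");p,d=robot.grab_frame("wrist")
print(c);cv2.imwrite("pics/w1.png",p[:,:,::-1])
P=cloud(d,c);b,g=masks(p,d,P)
for nm,m,z0,z1 in(("green",g,.08,.1),("blue",b,.088,.105)):
    q=P[m&(P[...,2]>z0)&(P[...,2]<z1)]
    if len(q)>5: print(nm,len(q),q.mean(0).round(4),cv2.minAreaRect((q[:,:2]*1000).astype(np.float32)))
E
```

```text
time_s: 0.82
ee_pos: [0.3141, -0.3814, 0.2506]
tool_rot: [-0.0, 0.986, 0.167, 0.0]
force: [-0.6, -1.3, 0.4]
opening: 0.0941
gripper_force: 0.0
time_s: 1.45
ee_pos: [0.4136, -0.1507, 0.2505]
tool_rot: [0.0, 0.986, 0.167, 0.0]
force: [0.3, -0.3, -0.4]
opening: 0.0941
gripper_force: 0.0
time_s: 2.08
ee_pos: [0.5126, 0.0785, 0.2504]
tool_rot: [0.0, 0.997, 0.075, 0.0]
force: [-0.0, -0.1, -0.1]
opening: 0.0938
gripper_force: 0.0
[-6.69089214e-02 -1.03918301e-01  1.84305854e+00 -1.10290392e-04
  1.40232426e+00  1.35329143e+00] [0.5125506  0.07847652 0.25043378] [6.28980417e-05 9.97165747e-01 7.52360727e-02 5.57269658e-05]
{'camera_matrix': array([[305.39576201,   0.        , 253.3760298 ],
       [  0.        , 305.39576201, 192.30337103],
       [  0.        ,   0.        ,   1.        ]]), 'pose': array([[ 1.51969426e-01,  9.55339797e-01,  2.53438683e-01,
         5.84837644e-01],
       [-9.88385180e-01,  1.46844032e-01,  3.91352289e-02,
         8.86713863e-02],
       [ 1.71483469e-04, -2.56442397e-01,  9.66559500e-01,
         4.28817628e-01],
       [ 0.00000000e+00,  0.00000000e+00,  0.00000000e+00,
         1.00000000e+00]])}
green 1881 [0.5273 0.0778 0.0866] ((520.0123901367188, 77.09479522705078), (93.57086181640625, 73.30854797363281), 8.760112762451172)
blue 1598 [0.6392 0.0948 0.0928] ((633.7697143554688, 93.62361145019531), (65.29676055908203, 106.02861785888672), 8.740350723266602)
```

View pics/w1.png

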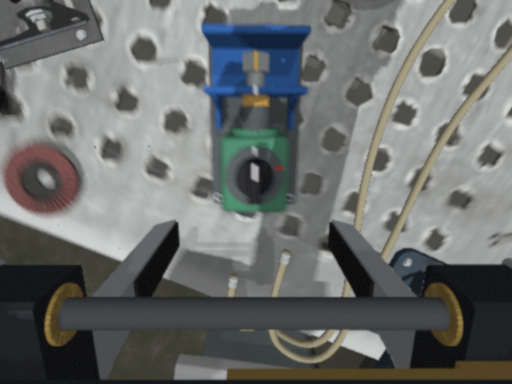

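The wrist view has the knob at (255,178), the bolt head at (257,62), the front bracket's top at about row 91 and the rear wall at about row 30. I'll overlay the model to pin down the origin.

```bash
cat > ov.py <<'E'
from h import *
from bench import robot
def outline():
    L=[]
    for x0,x1,y,z in((-33,-25,55,94),(25,33,55,94),(-167,-77,39,88),(-144,-100,7,128)):
        q=np.array([[x0,-y,z],[x1,-y,z],[x1,y,z],[x0,y,z]])/1000;L.append(q)
    return L
def tf(X,x,y,a): return X@R.from_euler('z',a).as_matrix().T+[x,y,0]
def draw(p,c,par,crop,f,name):
    im=cv2.resize(p[crop[0]:crop[1],crop[2]:crop[3],::-1],None,fx=f,fy=f,interpolation=2).copy()
    for q in outline():
        uv=((proj(tf(q,*par),c)-[crop[2],crop[0]]+.5)*f).astype(np.int32);cv2.polylines(im,[uv],True,(255,0,255),1)
    cv2.imwrite(name,im)
E
python3 - <<'E'
from ov import *
c=robot.get_calibration("wrist");p,d=robot.grab_frame("wrist")
draw(p,c,(.637,.0945,np.radians(8.72)),(10,225,180,330),4,"/tmp/a.png")
im=cv2.imread("/tmp/a.png");cv2.imwrite("pics/w1o.png",cv2.resize(im,None,fx=.69,fy=.69,interpolation=3))
E
```

```text
(no output)
```

View pics/w1o.png

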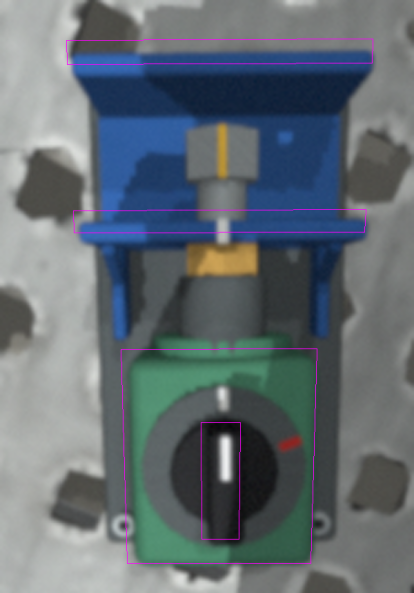

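The overlay sits about 4 mm too far forward, so the origin is near (0.6345, 0.094) and the knob near (0.516, 0.0757). Going down on the knob and gripping it.

```bash
python3 -m crank '[[1,3,4,29,0],[1,0,0,29,0],[1,0,0,29,0],[1,0,0,29,0],[1,0,0,29,0]]'; python3 -m crank '[[0,0,0,0,0],[-0.4,0,0,0,0],[-1,0,0,0,0],[-1,0,0,0,0],[-1,0,0,0,0]]';python3 -m crank '[[-1,0,0,0,0],[-1,0,0,0,0],[-1,0,0,0,0],[-1,0,0,0,0],[-1,0,0,0,0]]'
python3 -c "
from bench import robot
print(robot.state())"
```

```text
time_s: 2.8
ee_pos: [0.5155, 0.0725, 0.1046]
tool_rot: [0.0, 0.997, 0.078, -0.0]
force: [0.8, -0.5, -0.0]
opening: 0.0939
gripper_force: 0.0
time_s: 3.42
ee_pos: [0.5161, 0.0732, 0.106]
tool_rot: [0.0, 0.997, 0.078, 0.0]
force: [-0.0, -1.3, -0.0]
opening: 0.0474
gripper_force: 0.0
time_s: 4.05
ee_pos: [0.5154, 0.0751, 0.1055]
tool_rot: [-0.002, 0.997, 0.077, -0.0]
force: [-0.7, 6.6, 0.8]
opening: 0.0138
gripper_force: 30.0
{'time_s': 4.05, 'joint_pos': array([-0.07536835,  0.06013134,  1.96072914,  0.00423521,  1.12172425,
        1.33877883]), 'joint_velocities': array([ 0.00142544,  0.00166281, -0.00063364, -0.00181719, -0.00106367,
       -0.00109604]), 'joint_torque': array([-3.78655851e+00, -3.04563189e+01, -2.85294110e+01, -1.55262463e+00,
       -3.90927158e-01,  9.59082594e-03]), 'ee_pos': array([0.51542687, 0.07507142, 0.10545945]), 'tool_rot': array([-1.96064180e-03,  9.97003846e-01,  7.73268917e-02, -1.98217043e-04]), 'force': array([-0.69651652,  6.56014984,  0.76523065]), 'moment': array([1.21982892, 0.14197273, 0.02091641]), 'gripper_force': 30.00037908554077, 'opening': 0.013758597401550828}
```

The knob is gripped: opening 13.8 mm, 30 N. Turning it clockwise.

```bash
python3 -m crank '[[-1,0,-2,0,0],[-1,0,0,0,0.15],[-1,0,0,0,0.15],[-1,0,0,0,0.15],[-1,0,0,0,0.15]]'; python3 -m crank '[[-1,0,0,0,0.15],[-1,0,0,0,0.15],[-1,0,0,0,0.15],[-1,0,0,0,0.15],[-1,0,0,0,0]]'
python3 -c "
from bench import robot
s=robot.state();print(s)"
```

```text
time_s: 4.68
ee_pos: [0.5154, 0.0748, 0.1055]
tool_rot: [0.0, 0.975, -0.223, -0.0]
force: [-1.3, -1.8, -0.3]
opening: 0.0143
gripper_force: 30.0
time_s: 5.3
ee_pos: [0.5152, 0.0746, 0.1054]
tool_rot: [0.001, 0.867, -0.498, -0.0]
force: [-2.5, -4.4, 1.9]
opening: 0.0138
gripper_force: 30.0
{'time_s': 5.3, 'joint_pos': array([-7.36569075e-02,  6.01016548e-02,  1.96087236e+00, -1.32127942e-03,
        1.12155019e+00,  2.54102733e+00]), 'joint_velocities': array([ 6.91310783e-04, -2.99923024e-04, -6.88644998e-05,  2.71704211e-03,
       -1.29072985e-03, -3.40449442e-02]), 'joint_torque': array([  1.98837608, -30.21848202, -28.81348193,   0.48544882,
        -0.51530544,   0.19480363]), 'ee_pos': array([0.51516332, 0.07455783, 0.10540347]), 'tool_rot': array([ 7.38044959e-04,  8.66994524e-01, -4.98317092e-01, -1.61887171e-04]), 'force': array([-2.53942539, -4.43964597,  1.9008902 ]), 'moment': array([-0.19264273,  0.31313672, -0.10077504]), 'gripper_force': 30.045203268527985, 'opening': 0.013846451635850836}
```

The knob turned 1.2 rad. Releasing, rising, turning back, and looking.

```bash
python3 -m crank '[[0,0,0,0,0],[0,0,0,0,0],[0,0,0,0,0],[0,0,0,-50,0],[0.2,0,0,-50,-0.18]]'; python3 -m crank '[[0.2,0,0,-40,-0.18],[0.2,0,0,0,-0.18],[0.2,0,0,0,-0.18],[0.2,0,0,0,-0.18],[0.2,0,0,0,-0.18]]'
python3 -m crank '[[0.2,0,0,0,-0.12],[0.2,20,0,0,0],[0.2,20,0,0,0],[0.2,0,0,0,0],[0.2,0,0,0,0]]'
python3 - <<'E'
from ov import *
s=robot.state();print(s['ee_pos'],s['tool_rot'],s['opening'])
c=robot.get_calibration("wrist");p,d=robot.grab_frame("wrist")
draw(p,c,(.634,.0935,np.radians(8.72)),(0,240,160,340),3,"/tmp/a.png")
im=cv2.imread("/tmp/a.png");cv2.imwrite("pics/w2o.png",im[:600]);print(im.shape)
P=cloud(d,c);b,g=masks(p,d,P)
q=P[b&(P[...,2]>.086)&(P[...,2]<.105)]
print(len(q),q.mean(0).round(4),cv2.minAreaRect((q[:,:2]*1000).astype(np.float32)))
E
```

```text
time_s: 5.92
ee_pos: [0.515, 0.0754, 0.2062]
tool_rot: [0.0, 0.909, -0.417, -0.001]
force: [0.7, -1.1, -0.0]
opening: 0.0536
gripper_force: 0.0
time_s: 6.55
ee_pos: [0.5155, 0.0753, 0.2455]
tool_rot: [-0.0, 1.0, 0.021, 0.0]
force: [0.6, -0.3, 0.2]
opening: 0.0563
gripper_force: 0.0
time_s: 7.18
ee_pos: [0.5545, 0.0814, 0.2453]
tool_rot: [-0.0, 0.997, 0.078, -0.0]
force: [-0.5, 0.8, 0.2]
opening: 0.0564
gripper_force: 0.0
[0.55447171 0.0814377  0.24527913] [-1.88127348e-05  9.96979102e-01  7.76696145e-02 -3.18602150e-04] 0.056449561599513476
(720, 540, 3)
1549 [0.6387 0.0928 0.0927] ((590.0726318359375, 85.71267700195312), (153.78152465820312, 107.08139038085938), 9.219496726989746)
```

View pics/w2o.png

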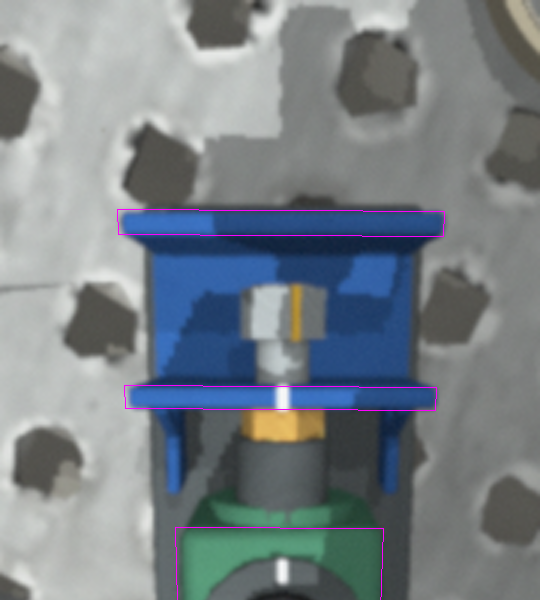

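The mark now leans right (crop column 297, against the white mark at 282), so the knob has clicked and the bolt is loaded. The model fits at origin (0.634, 0.093). Moving over the gap and down with the fingers straddling the head.

```bash
python3 -m crank '[[0.2,40,1,0,0],[0.2,40,0,0,0],[0.2,0,0,37,0],[0.2,0,0,30,0],[0.2,0,0,30,0]]'; python3 -c "
from bench import robot
s=robot.state();print(s['ee_pos'],s['force'])"; python3 -m crank '[[0.2,0,0,25,0],[0.2,0,0,25,0],[0.2,0,0,25,0],[0.2,0,0,25,0],[0.2,0,0,0,0]]'
python3 - <<'E'
from ov import *
s=robot.state();print(s)
c=robot.get_calibration("wrist");p,d=robot.grab_frame("wrist")
cv2.imwrite("pics/w3.png",cv2.resize(p[120:320,130:390,::-1],None,fx=3,fy=3,interpolation=2))
E
```

```text
time_s: 7.85
ee_pos: [0.6337, 0.0927, 0.1476]
tool_rot: [-0.0, 0.997, 0.078, -0.0]
force: [1.0, 0.3, 0.0]
opening: 0.056
gripper_force: 0.0
[0.6336579  0.09272469 0.14761407] [0.98395211 0.29131798 0.01437835]
time_s: 8.48
ee_pos: [0.632, 0.0927, 0.0465]
tool_rot: [-0.0, 0.997, 0.078, -0.002]
force: [-0.0, 0.1, -0.6]
opening: 0.0567
gripper_force: 0.0
{'time_s': 8.475, 'joint_pos': array([-3.14866727e-02,  4.02361890e-01,  1.67376957e+00, -1.97184700e-05,
        1.07019215e+00,  1.38415968e+00]), 'joint_velocities': array([ 0.00089354, -0.03239889, -0.03886616, -0.00028991,  0.00700616,
        0.00160758]), 'joint_torque': array([-1.21739767e-01, -4.29303288e+01, -2.71619368e+01,  2.14002788e-02,
       -1.57809108e-01, -3.12674429e-04]), 'ee_pos': array([0.63195833, 0.09274615, 0.04646004]), 'tool_rot': array([-2.48885150e-04,  9.96989412e-01,  7.75017232e-02, -2.35236613e-03]), 'force': array([-0.02761402,  0.09084581, -0.57267514]), 'moment': array([ 0.03767342, -0.05839582,  0.02203362]), 'gripper_force': 0.0, 'opening': 0.056678077710489605}
```

View pics/w3.png

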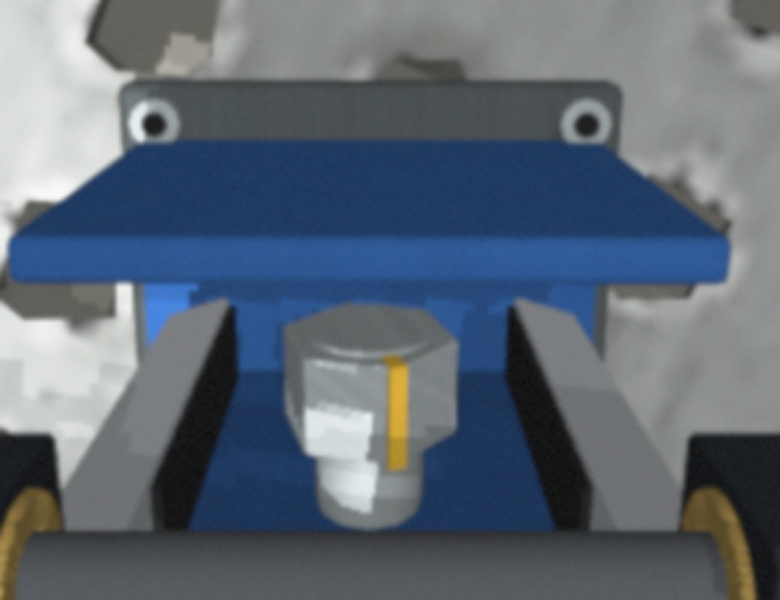

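The head sits centred between the fingers (columns 287–455), with the yellow stripe at column 398 leaning right. Pushing with the right finger alone toward +y, then dragging up.

```bash
cat > m.py <<'E'
from h import *
from bench import robot
s=robot.state();q=np.array([0.63390,0.0928,0.053])
T=R.from_quat(s['tool_rot'][[1,2,3,0]]).as_matrix()
print('tool-frame offset mm',((s['ee_pos']-q)@T*1000).round(1),'F tool',(s['force']@T).round(1),'M',(s['moment']@T).round(2))
c=robot.get_calibration("wrist");p,d=robot.grab_frame("wrist")
h=cv2.cvtColor(p,cv2.COLOR_RGB2HSV);m=(abs(h[...,0].astype(int)-22)<6)&(h[...,1]>150)&(h[...,2]>100);m[:230]=0;m[290:]=0;m[:,:210]=0;m[:,300:]=0
v,u=np.nonzero(m);P=cloud(d,c)[v,u];F=(P-[.634,.093,0])@R.from_euler('z',8.72,degrees=True).as_matrix()
print('stripe px',len(u),u.mean(),v.mean(),'fixture mm',(np.median(F,0)*1000).round(1),'lean',np.median(np.arctan2(-F[:,1],F[:,2]-.072)).round(3))
import sys
if len(sys.argv)>1: cv2.imwrite(sys.argv[1],cv2.resize(p[170:320,130:390,::-1],None,fx=3,fy=3,interpolation=2))
E
python3 m.py
python3 -m crank '[[-0.15,0,0,0,0],[-0.15,0,-2,0,0],[-0.15,0,-2,0,0],[-0.15,0,-3,0,0],[-0.15,0,-3,0,0]]';python3 m.py
python3 -m crank '[[-0.15,0,0,-2,0],[-0.15,0,0,-2,0],[-0.15,0,0,-2,0],[-0.15,0,0,0,0],[-0.15,0,0,0,0]]';python3 m.py
```

```text
tool-frame offset mm [-0.5 -0.   4.8] F tool [-0.  -0.1 -0.1] M [ 0.02  0.03 -0.  ]
stripe px 191 261.5340314136126 258.15706806282725 fixture mm [ 1.  -5.3 86.8] lean 0.342
time_s: 9.2
ee_pos: [0.6336, 0.0985, 0.0493]
tool_rot: [0.004, 0.997, 0.078, 0.0]
force: [0.0, -19.8, 2.6]
opening: 0.0402
gripper_force: 9.9
tool-frame offset mm [ 0.6 -5.7  3.6] F tool [-3.1 19.6 -2.4] M [-3.46 -0.58  0.05]
stripe px 179 272.0223463687151 258.6145251396648 fixture mm [ 1.7 -4.5 87.1] lean 0.29
time_s: 9.88
ee_pos: [0.6331, 0.0995, 0.0533]
tool_rot: [0.003, 0.997, 0.078, 0.0]
force: [5.7, -10.8, -6.8]
opening: 0.0399
gripper_force: 5.8
tool-frame offset mm [ 0.2 -6.7 -0.4] F tool [ 3.9 11.5  6.9] M [-1.85  0.47 -0.03]
stripe px 172 266.01162790697674 255.2674418604651 fixture mm [ 1.4 -0.7 87.6] lean 0.046
```

Lean is down to about 0.05 rad. Now closing while shifting back so the right pad stays pressed.

```bash
python3 -m crank '[[-0.2,0,1.2,0,0],[-0.25,0,1.2,0,0],[-0.3,0,1.2,0,0],[-0.35,0,1.2,0,0],[-0.4,0,1.2,0,0]]';python3 m.py
python3 -m crank '[[-0.6,0,0,0,0],[-1,0,0,0,0],[-1,0,0,0,0],[-1,0,0,0,0],[-1,0,0,0,0]]';python3 m.py pics/w4.png
```

```text
time_s: 10.55
ee_pos: [0.634, 0.0937, 0.0534]
tool_rot: [0.002, 0.997, 0.078, 0.0]
force: [4.4, -8.8, -5.9]
opening: 0.0287
gripper_force: 4.7
tool-frame offset mm [ 0.3 -0.9 -0.4] F tool [3.  9.3 5.9] M [-1.51  0.48 -0.09]
stripe px 169 255.0473372781065 254.66863905325442 fixture mm [ 2.  -0.9 87.7] lean 0.057
time_s: 11.22
ee_pos: [0.634, 0.0936, 0.0533]
tool_rot: [0.003, 0.997, 0.078, 0.0]
force: [4.9, -11.0, -7.0]
opening: 0.0278
gripper_force: 30.0
tool-frame offset mm [ 0.3 -0.8 -0.3] F tool [ 3.1 11.6  7.1] M [-1.85  0.51 -0.02]
stripe px 153 254.71241830065358 254.3202614379085 fixture mm [ 2.3 -1.  87.6] lean 0.062
```

View pics/w4.png

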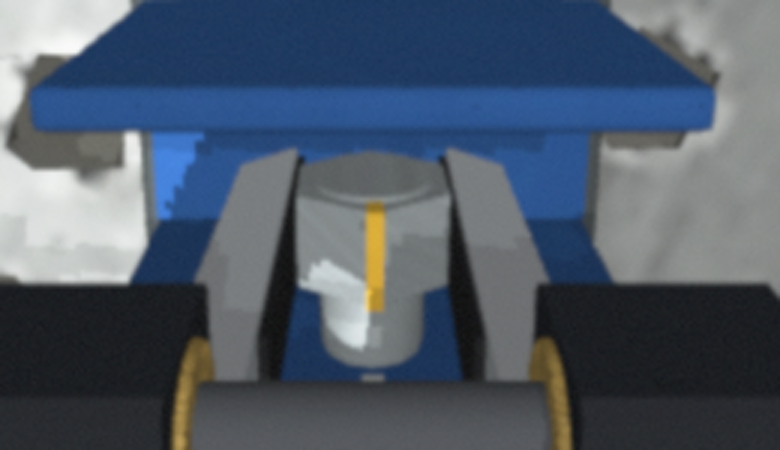

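The head is gripped flush: opening 27.8 mm, which is the width across flats, at 30 N. The yellow stripe (column 375) lines up with the white mark (372, row 377). I'll check that it holds.

```bash
python3 -m crank '[[-1,0,0,0,0],[-1,0,0,0,0],[-1,0,0,0,0],[-1,0,0,0,0],[-1,0,0,0,0]]';python3 m.py
python3 - <<'E'
from ov import *
p,d=robot.grab_frame("scene");c=robot.get_calibration("scene")
h=cv2.resize(p[165:260,170:290,::-1],None,fx=6,fy=6,interpolation=2);cv2.imwrite("pics/s5.png",h)
E
```

```text
time_s: 11.9
ee_pos: [0.634, 0.0935, 0.0533]
tool_rot: [0.003, 0.997, 0.078, 0.0]
force: [3.6, -11.8, -7.8]
opening: 0.028
gripper_force: 30.0
tool-frame offset mm [ 0.3 -0.7 -0.3] F tool [ 1.7 12.1  7.8] M [-1.85  0.44 -0.02]
stripe px 152 254.69736842105263 254.52631578947367 fixture mm [ 1.9 -1.  87.7] lean 0.062
```

View pics/s5.png

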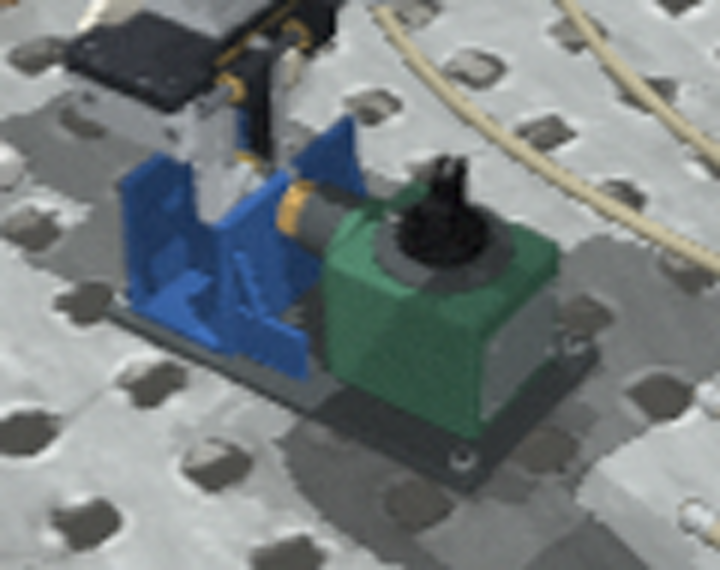

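The scene view shows the knob bar (450,190) still turned to its end, and the gripper in the gap at (215,180). The grip is steady, so I'm handing in.

```bash
python3 -c "
from bench import robot
print(robot.hand_in())"
```

```text
the job is handed in; nothing more can be done
None
```

The knob is clicked past its detent and staying there. The bolt head is gripped at 30 N and turned back until its yellow mark lines up with the white mark to within about 0.06 rad as measured. I handed the job in at about 12 s with the grip still on and the bystander items untouched.

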